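# Tip the tall sample case out of the packed rack and stand it on the mat

### The arm

A 6-joint arm with a two-finger parallel gripper is mounted at the origin on a cart in front of the work surface, level with it; the furniture and walls round the work are solid. World frame = base frame: x ahead of the robot, y to its left, z up, the work surface at z = 0. Lengths are in mm, angles in rad, forces in N, time in s.
With the tool pointing down it reaches from about 325 to 775 mm from the base axis. Payload 5.5 kg.
Tool frame: the origin (TCP) lies at the very end of the fingers, on their centre line; the grasp point (between the pads) lies behind it (manip.grasp_offset is the z of the grasp point in the tool frame, in mm); z points along the fingers, y is the line along which they close (so a half turn about z gives the same grasp; the last joint's range is limited). The gripper opens to 88 mm and grips with 3 to 60 N. Pads are 20 mm wide; open, the fingers measure 115 mm over their backs; the gripper's body (75 mm by 178 mm) begins 61 mm behind the grasp point.
Start: joints at [-1.16, 0.091, 1.231, -0, 1.82, -0.057], TCP at [270.556, -535.552, 222.631] pointing down, gripper open.
Joint ranges: [-2.87, 2.87], [-0.86, 2.18], [0.17, 2.46], [-1.51, 4.65], [0.06, 2.69], [-2.65, 2.65]. Speed limits (rad/s): [2.57, 2.57, 3.01, 3.14, 3.14, 3.14].

### API

Orientations are given as a unit quaternion [w, x, y, z].
In Python, from station import manip, vision gives the robot as it stands. The module is installed in compiled form; this text tells all that it offers.
- The arm moves only by the tool carry_out, never from a script. Its argument "motion" is a list of rows, each a list of 7 numbers: the shift along the tool's x, y, z as a fraction of full scale, then the turn, a rotation vector about the tool's x, y, z as a fraction of full scale, then the opening, from -1 (shut) to 1 (fully open). A call has 1 to 5 rows; each row is the pose to reach, as a shift and turn from the pose commanded when the call began, along the tool's axes at that moment; what a row does not reach only later rows make up. Full scale, the value 1, is 0.2 m for a shift and 90 degrees for a turn. A row lasts 1/8 s, in which the tool goes at most 62.5 mm and 10.7 degrees, less where a joint would pass 70% of its speed; a pose out of reach is approached as far as the arm can. A call with a number of a shift or a turn outside -1 to 1 is refused whole. A call with a gripper value outside its range is refused whole. The fingers move at their own pace and stop on an object; "newtons" is the grip in N (left out, the last holds). Time passes only in rows, so rows that repeat a pose let the fingers close. It gives the time, the measured TCP pose, the force, the opening and the grip force at its end, in the units of the state.
- manip.get_obs(): the state, without advancing time (a new reading comes with each control period).
- vision.capture(name): name is "scene" or "top" or "wrist"; returns a dict with "frame" (420x560x3 uint8, red, green, blue), "depth" (420x560 float32, mm along the optical axis (not along the pixel's ray), 0 where there is no reading), "mtx" (3x3 intrinsics, pixels), "dist_coeffs" ([k1, k2, p1, p2, k3] as OpenCV has them; the pictures are not rectified), "R" (3x3) and "t" (3): a world point X has camera coordinates R X + t. Camera axes: x right, y down, z forward; pixel columns grow to the right and rows downward; lengths in mm; the calibration is good to about 2 mm. A picture is of the moment at which its call begins.
- manip.close_job(): hands the job in; it is judged then, once.
The state is a dict: "clock": time; "joint_pos": joint angles; "qd": joint speeds; "joint_efforts": joint torques, N m; "tool_pos": TCP position; "tcp_rot": TCP orientation; "force": force on the tool from outside, world axes, zero at the start; "ft_torque": the same for the moment, N m; "finger_gap": finger opening in mm; "gripper_force": force on a finger pad.
Only numpy, scipy, OpenCV 4.12 (cv2) and the standard library are available. Lean on these libraries where they do the work, as an engineer would, in place of code of your own. Each camera call takes 0.05 s, during which the arm holds its last target. There are 200 camera calls.

### The job

Take the tallest of the three grey sample cases out of the rack: hold it by the black grip on its top, tip its top outward from under the rack's roof lip while its foot is still in the rack, then draw it out and stand it upright in the middle of the small cork mat beside the rack. Leave the two lower cases standing in the rack.

Things in the scene. Friction and masses are not known exactly. Their poses are not given: they have to be found in the camera images.
- tall_case: tallest of 3 grey cases packed in a fixed aluminium rack, any place in the row, 0.15-0.25 kg. Body 75 deep (x) x 40 wide (y, along the row) x 110 mm high. Origin: centre of underside, 6 mm above the worktop at start; z up, -x outward. On top a black upright grip plate, 12 thick (y) x 40 long (x) x 34 mm high, centred at x -10 mm, z 110 to 144: hold its upper half. Let go while tipped in the rack, it falls back
- low_case_1: lower case in the row, body 75 x 40 x 85 mm, grip plate to z 119 mm; origin and axes as tall_case. The rack round the row, in line with it: back wall; roof lip 132 to 137 mm above the worktop over the rear 22 mm of the cases, blocks a straight lift; 45 mm high cheeks; front lip from the cases' foot, leaning 30 degrees outward, top 32 mm above the worktop, 20 mm out
- low_case_2: twin of low_case_1, same origin and axes. How the tall case leaves the row: turned outward about its front lower edge (x -37.5 mm, z 0) by 12 degrees its top clears the roof lip; 18 degrees clears it with room to spare and still misses the front lip; then it slides out freely along its own tilted length (130 mm is enough)
- mat: small brown cork mat, fixed and firm, lying on the worktop to the right of the rack, 160 mm (its x) x 120 mm (its y), top 12 mm above the worktop; origin: centre of its underside, z up

How it is judged:
By the outcome, as a careful person would: the job done as asked, in the order asked, and still so for the second after the job is handed in, with the robot touching nothing.
It also fails if it takes over 45 s, if anything falls off the work surface, if the arm or the gripper's body presses on something with over 40 N, if the wrist force passes 120 N, or if a joint passes its speed limit or range.

## Working session

There is one attempt and no reset: what is moved stays moved. The work goes in short steps, Python scripts to look and compute and a tool call to move; the robot and the scene stay as the last step left them, time stands still between calls to the robot, and variables do not carry over. Pictures are saved under pics/ and viewed, at most 10 in all, crops included, and the job is handed in when it is done.

Besides the shell and the picture viewer there is one more tool, called after ">>>" as name(argument=value, ...) on one line, values as JSON. carry_out: Moves the arm, as the interface text tells. Its arguments: {"type":"object","properties":{"motion":{"type":"array","items":{"type":"array","items":{"type":"number"}}},"newtons":{"type":"number"}},"required":["motion"]}

```bash
mkdir -p pics
cat > h.py <<'E'
import numpy as np,cv2
from station import manip,vision
from scipy.spatial.transform import Rotation as Ro
def cap(n,f):
    c=vision.capture(n);cv2.imwrite(f'pics/{f}.png',c['frame'][...,::-1]);np.savez(f'{f}.npz',**c);return c
def cloud(c):
    h,w=c['depth'].shape;u,v=np.meshgrid(np.arange(w),np.arange(h))
    p=cv2.undistortPoints(np.stack([u,v],-1).reshape(-1,1,2).astype(float),c['mtx'],c['dist_coeffs']).reshape(h,w,2)
    d=c['depth'][...,None].astype(float);X=np.concatenate([p*d,d],-1)
    return (X-c['t'])@c['R']
E
python3 - <<'E'
from h import *
print(manip.grasp_offset);o=manip.get_obs();print(o)
for n in('scene','top'):
    c=cap(n,n+'0');print(n,-c['R'].T@c['t'])
a=cv2.imread('pics/scene0.png');b=cv2.imread('pics/top0.png')
E
```

```text
-18.700000000000003
{'clock': 0.0, 'joint_pos': array([-1.15973606e+00,  9.18424484e-02,  1.23187334e+00, -6.38591995e-06,
        1.81981316e+00, -5.66941768e-02]), 'qd': array([-0.0015372 , -0.00091222, -0.00086383,  0.00010009, -0.00046884,
        0.00165429]), 'joint_efforts': array([-3.88840717e-04, -4.46452868e+01, -4.06443107e+01,  6.96471683e-02,
        2.93812074e-02, -1.23052273e-04]), 'tool_pos': array([ 270.4087246 , -535.27305903,  221.52380139]), 'tcp_rot': array([-9.52447697e-04,  9.72774885e-01,  2.31750051e-01, -1.73690492e-04]), 'force': array([-0.24181033, -0.35664251, -1.13928946]), 'ft_torque': array([-0.03936326, -0.02541325, -0.00495749]), 'gripper_force': 0.0, 'finger_gap': 87.7963475942218}
scene [180.06453823 399.79486039 584.90435128]
top [ 482.0578344  -123.95897911  882.06061709]
```

View pics/scene0.png

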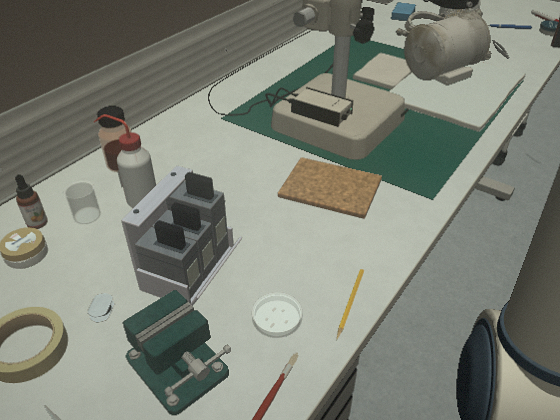

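View pics/top0.png

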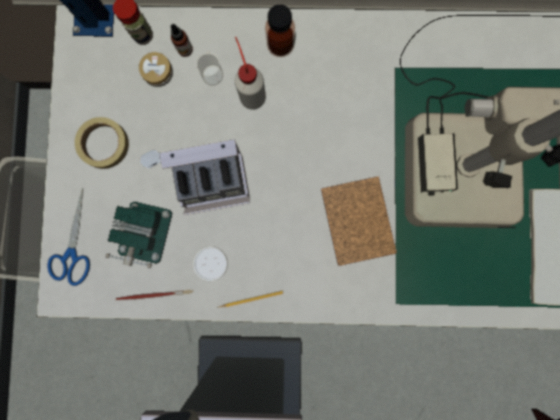

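The scene view shows the rack with three cases. The tallest grip, at (200,187), is at the far (right, −y) end of the row, which is (229,175) in the top view. The mat is at (330,186) in the scene view and (358,220) in the top view. The area outward of the rack holds a vise to its left and a dish.

Run:
```python
from h import *
for n in('top','scene'):
    c=dict(np.load(n+'0.npz'));X=cloud(c);f=c['frame'].astype(int);d=c['depth']>0
    g=f.max(-1)
    hsv=cv2.cvtColor(c['frame'],cv2.COLOR_RGB2HSV)
    m=(hsv[...,0]>5)&(hsv[...,0]<22)&(hsv[...,1]>70)&d&(abs(X[...,2]-12)<8)
    k,l,s,_=cv2.connectedComponentsWithStats(m.astype(np.uint8));i=1+np.argmax(s[1:,4]);P=X[l==i]
    r=cv2.minAreaRect(P[:,:2].astype(np.float32));print(n,'mat',r,np.median(P[:,2]))
    x0=X[...,0];y0=X[...,1];z=X[...,2]
    R=d&(x0>430)&(x0<620)&(y0>-120)&(y0<120)
    if n=='top':R[:,:150]=0;R[:,255:]=0;R[:130]=0;R[215:]=0
    m=R&(z>95)&(g<60)
    k,l,s,_=cv2.connectedComponentsWithStats(m.astype(np.uint8))
    for i in range(1,k):
        if s[i,4]>15:
            P=X[l==i];print('blk',s[i],P.mean(0).round(1),P[:,2].max().round(1),cv2.minAreaRect(P[:,:2].astype(np.float32)))
    m=R&(z>126)&(g>100)
    k,l,s,_=cv2.connectedComponentsWithStats(m.astype(np.uint8))
    for i in range(1,k):
        if s[i,4]>60:
            P=X[l==i];print('lip',s[i],P.mean(0).round(1),cv2.minAreaRect(P[:,:2].astype(np.float32)))
# wide crop
a=cv2.imread('pics/top0.png')[120:225,140:265];b=cv2.imread('pics/scene0.png')[150:310,110:260]
cv2.imwrite('pics/crop0.png',np.hstack([cv2.resize(a,(450,378),interpolation=2),cv2.resize(b,(350,378),interpolation=2)]))
```

```text
top mat ((541.2462768554688, -264.8774719238281), (157.22206115722656, 118.65617370605469), 13.143115997314453) 11.892384510731368
blk [220 166  12  19 159] [605.3 -15.7 141.3] 152.4 ((607.2388916015625, -14.720132827758789), (27.690624237060547, 12.904701232910156), 11.478713989257812)
blk [199 168  12  23 171] [601.6  25.  119.5] 127.9 ((603.2261352539062, 26.14966583251953), (35.68610382080078, 11.177146911621094), 10.989896774291992)
blk [177 171  12  24 208] [595.3  64.8 118.2] 128.3 ((596.7728271484375, 67.03279113769531), (39.66493606567383, 11.300771713256836), 11.557208061218262)
scene mat ((541.4979858398438, -262.94140625), (159.41314697265625, 124.03144836425781), 13.546098709106445) 12.120008550736237
blk [192 175  22  25 344] [605.   -8.2 134.4] 151.7 ((606.6324462890625, -10.34632396697998), (28.518611907958984, 11.534065246582031), 10.658797264099121)
blk [172 203  29  27 538] [600.6  31.5 113.8] 127.3 ((601.6130981445312, 29.092121124267578), (37.14119338989258, 28.916406631469727), 54.79634475708008)
blk [155 221  31  28 599] [592.9  71.7 113.7] 127.2 ((596.0343627929688, 69.20484924316406), (40.473453521728516, 13.354106903076172), 11.27783203125)
```

View pics/crop0.png

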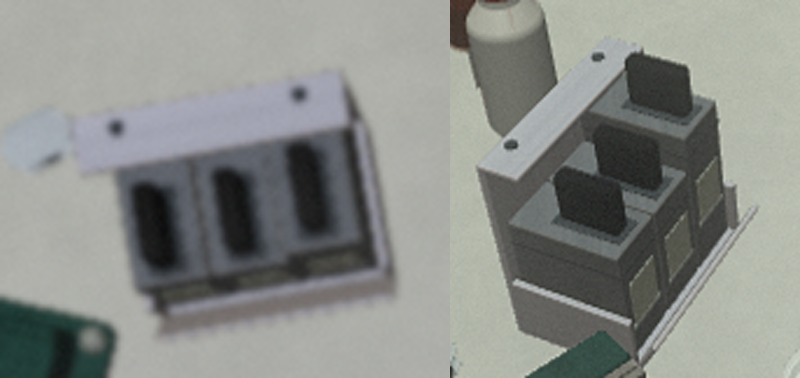

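Both views agree: tall grip at about (606,−13), rack yaw about 11°, mat centre about (541,−264). I'll move above the rack for a closer wrist view.

```bash
cat >> h.py <<'E'
def rel(p,yaw,tilt=0,o=None):
    """move numbers to TCP p; tool x at yaw (deg), tool tipped outward by tilt"""
    o=o or manip.get_obs();q=o['tcp_rot'];R0=Ro.from_quat([q[1],q[2],q[3],q[0]])
    R=Ro.from_euler('z',yaw,degrees=True)*Ro.from_euler('y',-tilt,degrees=True)*Ro.from_euler('x',180,degrees=True)
    s=R0.inv().apply(np.array(p)-o['tool_pos'])/200;r=(R0.inv()*R).as_rotvec()/(np.pi/2)
    return np.r_[s,r].round(4)
E
python3 - <<'E'
from h import *
print(rel([565,-15,290],11.5))
E
```

```text
[ 2.4877e+00 -1.6585e+00 -3.3890e-01 -1.1000e-03  1.0000e-04  1.7000e-01]
```

>>> carry_out(motion=[[0.2, -0.14, -0.11, 0, 0, 0.05, -0.32], [0.45, -0.3, -0.11, 0, 0, 0.1, -0.32], [0.7, -0.47, -0.11, 0, 0, 0.17, -0.32], [0.83, -0.55, -0.11, 0, 0, 0.17, -0.32], [0.95, -0.63, -0.2, 0, 0, 0.17, -0.32]])

```text
clock: 0.72
tool_pos: [383.5, -335.6, 260.9]
tcp_rot: [-0.001, 0.995, 0.101, -0.001]
force: [0.4, 0.5, 0.1]
finger_gap: 41.3
gripper_force: 0.0
```

Run:
```python
from h import *
print(rel([565,-15,290],11.5))
```

```text
[ 1.2099e+00 -1.3892e+00 -1.4380e-01 -1.9000e-03  1.3000e-03  6.0000e-04]
```

>>> carry_out(motion=[[0.15, -0.2, -0.1, 0, 0, 0, -0.32], [0.35, -0.4, -0.14, 0, 0, 0, -0.32], [0.55, -0.6, -0.14, 0, 0, 0, -0.32], [0.7, -0.8, -0.14, 0, 0, 0, -0.32], [0.85, -1.0, -0.14, 0, 0, 0, -0.32]])

```text
clock: 1.35
tool_pos: [510.5, -105.9, 290.1]
tcp_rot: [-0.0, 0.995, 0.1, -0.0]
force: [0.8, -0.3, 1.2]
finger_gap: 29.9
gripper_force: 0.0
```

Run:
```python
from h import *
print(rel([565,-15,290],11.5))
```

```text
[ 3.577e-01 -3.909e-01  6.000e-04 -2.000e-04  4.000e-04  1.000e-04]
```

>>> carry_out(motion=[[0.2, -0.2, 0, 0, 0, 0, -0.32], [0.357, -0.39, 0, 0, 0, 0, -0.32], [0.357, -0.39, 0, 0, 0, 0, -0.32], [0.357, -0.39, 0, 0, 0, 0, -0.32]])

```text
clock: 1.85
tool_pos: [564.2, -17.2, 290.2]
tcp_rot: [0.0, 0.995, 0.1, -0.001]
force: [-0.3, 0.1, 0.5]
finger_gap: 29.8
gripper_force: 0.0
```

Run:
```python
from h import *
c=cap('wrist','w1');print(-c['R'].T@c['t'],c['R']); print(manip.get_obs()['tool_pos'])
```

```text
[642.64985526  -0.88234406 453.24803505] [[ 0.19947449 -0.9799016   0.00167016]
 [-0.93756506 -0.19036008  0.29109244]
 [-0.28492401 -0.0596314  -0.95669347]]
[564.10431726 -17.70207465 290.48682255]
```

View pics/w1.png

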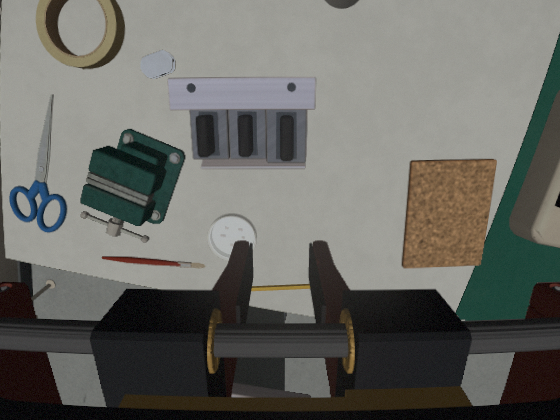

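The wrist view shows the roof lip at (242,93), level in the image, so the yaw is about 11.5°. The tall case's grip is at (287,137) and the mat at (450,213). I'll get precise positions from this view.

Run:
```python
from h import *
c=dict(np.load('w1.npz'));X=cloud(c);f=c['frame'].astype(int);g=f.max(-1);z=X[...,2]
hsv=cv2.cvtColor(c['frame'],cv2.COLOR_RGB2HSV)
def box(m,n):
    k,l,s,_=cv2.connectedComponentsWithStats(m.astype(np.uint8))
    for i in range(1,k):
        if s[i,4]>80:
            P=X[l==i];print(n,s[i],P.mean(0).round(1),np.median(P[:,2]).round(1),*[np.round(q,1) for q in cv2.minAreaRect(P[:,:2].astype(np.float32))])
W=np.zeros(z.shape,bool);W[60:180,150:330]=1
box(W&(abs(z-137)<6)&(g>110),'lip')
box(W&(z>110)&(g<55),'grip')
M=np.zeros(z.shape,bool);M[140:290,380:510]=1
box(M&(abs(z-12)<7)&(hsv[...,1]>70),'mat')
# grip top by assumed plane z: pixel rays
def ray(u,v,zz):
    p=cv2.undistortPoints(np.array([[[u,v]]],float),c['mtx'],c['dist_coeffs'])[0,0];d=c['R'].T@np.r_[p,1];C=-c['R'].T@c['t'];return (C+d*(zz-C[2])/d[2]).round(1)
row=z[137,265:310].round(0);print(row);print(g[137,265:310]);print(z[105:170,287].round(0));print(g[105:170,287])
print(g[137,180:265])
```

```text
lip [ 167   77  149   34 4638] [644.9  35.2 138. ] 138.0 [645.   35.2] [ 28.9 134. ] 11.7
grip [196 115  16  42 574] [599.1  65.4 126.1] 125.4 [621.4  44.2] [36.4 92.9] 46.6
grip [238 115  14  42 535] [606.9  26.6 126. ] 125.6 [618.3  23.1] [28.3 62.2] 70.0
grip [280 115  14  46 613] [615.1 -12.5 150.5] 150.6 [619.5 -12.3] [50. 13.] 11.7
mat [ 402  159   95  109 8778] [ 546.8 -261.2   13.4] 13.5 [ 543.3 -268.5] [160.6 129.5] 13.3
[ 93. 115. 117. 118. 119. 116. 117. 116. 118. 116. 118. 117. 119. 118.
 118. 149. 149. 150. 151. 151. 151. 152. 152. 151. 152. 151. 151. 151.
 147. 119. 118. 118. 117. 117. 118. 118. 116. 117. 117. 117. 118.  46.
   1.   2.   2.]
[ 87  69  94 105 102 101 102 104 104 106 102  81  70  69  68  43  38  42
  44  45  43  43  42  44  45  42  39  40  48  73  72  78 102 103 102 104
 107 102 103 100  87 111 148 157 157]
[139. 139. 139. 137. 137. 117. 118. 117. 118. 119. 124. 148. 151. 151.
 152. 151. 152. 150. 153. 150. 151. 151. 151. 151. 152. 150. 152. 152.
 151. 151. 150. 151. 152. 151. 151. 151. 151. 150. 150. 151. 151. 150.
 151. 151. 151. 151. 152. 151. 150. 152. 153. 151. 150. 152. 151. 148.
 116. 116.  29.  30.  32.  32.  34.   2.   2.]
[157 158 158 143 103 101  98  73  66  65  48  35  40  42  45  44  45  48
  47  46  47  46  43  48  46  46  45  47  43  45  45  45  42  45  47  46
  43  46  44  43  46  44  46  46  45  44  46  46  44  44  42  43  40  44
  39  49  86  89 108 119 114 143 151 134 145]
[159 157 158 155 157 158 158 158 160 158 145 107  95 101  98 102  83  35
  33  42  41  43  42  42  42  36  36  31  26  34  32  30  31  30  49  65
  69  70  70  98 104 106 105 108 108 107  97  83  50  87 101 101 101 101
 102 102 103 105  52  41  43  43  45  44  43  42  42  39  36  34  39  36
  32  69  75  71  72 103 104 104 104 108 106 108 105]
```

Run:
```python
from h import *
print(rel([612.3,-12.9,122.5],11.7))
```

```text
[ 2.414e-01  2.410e-02  8.398e-01  2.000e-04  3.000e-04 -2.700e-03]
```

>>> carry_out(motion=[[0.241, 0.024, 0.1, 0, 0, -0.003, -0.41], [0.241, 0.024, 0.35, 0, 0, -0.003, -0.41], [0.241, 0.024, 0.5, 0, 0, -0.003, -0.41], [0.241, 0.024, 0.5, 0, 0, -0.003, -0.41], [0.241, 0.024, 0.5, 0, 0, -0.003, -0.41]])

```text
clock: 2.52
tool_pos: [612.9, -12.9, 192.9]
tcp_rot: [0.0, 0.995, 0.102, 0.001]
force: [0.3, 0.1, 0.7]
finger_gap: 25.9
gripper_force: 0.0
```

Run:
```python
from h import *
print(rel([612.3,-12.9,122.5],11.7))
c=cap('wrist','w2')
```

```text
[-0.0037 -0.0008  0.352   0.0005 -0.0017 -0.    ]
```

View pics/w2.png

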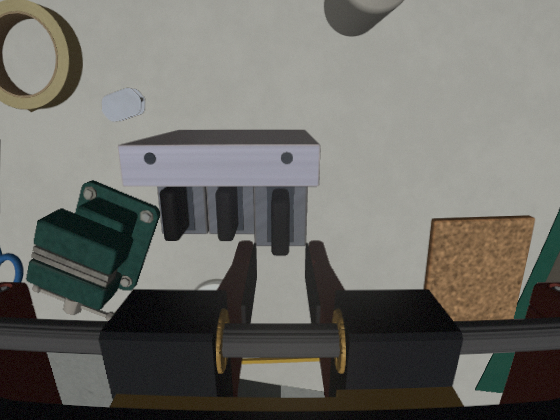

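The tall grip at column 280 sits centred between the finger tips at columns 245 and 316. I'll descend and grip.

>>> carry_out(motion=[[-0.004, 0, 0.15, 0, 0, 0, -0.41], [-0.004, 0, 0.27, 0, 0, 0, -0.41], [-0.004, 0, 0.35, 0, 0, 0, -0.41], [-0.004, 0, 0.35, 0, 0, 0, -0.41], [-0.004, 0, 0.35, 0, 0, 0, -0.41]])

```text
clock: 3.2
tool_pos: [612.5, -12.2, 122.4]
tcp_rot: [0.0, 0.995, 0.103, 0.001]
force: [-1.0, 0.2, 0.2]
finger_gap: 25.6
gripper_force: 0.0
```

>>> carry_out(motion=[[0, 0, 0, 0, 0, 0, -1], [0, 0, 0, 0, 0, 0, -1], [0, 0, 0, 0, 0, 0, -1], [0, 0, 0, 0, 0, 0, -1]], newtons=45)

```text
clock: 3.7
tool_pos: [612.3, -12.1, 121.6]
tcp_rot: [0.0, 0.995, 0.103, 0.001]
force: [0.1, -0.8, 6.0]
finger_gap: 11.6
gripper_force: 45.0
```

Run:
```python
from h import *
o=manip.get_obs();print(o['tool_pos'],o['force'],o['ft_torque'],o['finger_gap'])
p=o['tool_pos'];y=np.radians(11.7);ex=np.array([np.cos(y),np.sin(y),0]);ez=np.array([0,0,1.])
# pivot: case front lower edge, u=608.9-37.5=571.4
u=p@ex; L=u-571.4; H=p[2]-6;print(L,H)
for lift,t in((2,0),(3,4),(3,8),(3,12),(3,16),(3,18)):
    a=np.radians(t);q=p+ex*(L*np.cos(a)-H*np.sin(a)-L)+ez*(L*np.sin(a)+H*np.cos(a)-H+lift)
    print(t,rel(q,11.7,t))
```

```text
[612.2537398  -12.13660972 121.63205919] [ 0.06767952 -0.81063705  5.95139121] [0.10069855 0.06155426 0.03660281] 11.643899624838419
25.671677637155653 115.63205918574353
0 [ 0.      0.     -0.01    0.0003 -0.001   0.0008]
4 [-0.0406 -0.     -0.0226  0.0002  0.0435  0.0008]
8 [-0.0817 -0.0001 -0.0274  0.0002  0.0879  0.0008]
12 [-1.230e-01 -1.000e-04 -2.920e-02  2.000e-04  1.324e-01  8.000e-04]
16 [-1.643e-01 -2.000e-04 -2.820e-02  1.000e-04  1.768e-01  8.000e-04]
18 [-1.849e-01 -2.000e-04 -2.670e-02  1.000e-04  1.990e-01  8.000e-04]
```

>>> carry_out(motion=[[0, 0, -0.01, 0, 0, 0, -1], [-0.02, 0, -0.019, 0, 0.022, 0, -1], [-0.041, 0, -0.023, 0, 0.044, 0, -1], [-0.061, 0, -0.025, 0, 0.066, 0, -1], [-0.082, 0, -0.027, 0, 0.088, 0, -1]])

```text
clock: 4.32
tool_pos: [594.9, -15.5, 124.6]
tcp_rot: [-0.007, 0.992, 0.102, 0.068]
force: [-0.6, -0.5, -2.5]
finger_gap: 11.5
gripper_force: 45.0
```

Run:
```python
from h import *
o=manip.get_obs();print(o['force'],o['ft_torque'],o['finger_gap'])
p=np.array([612.25,-12.14,121.63]);y=np.radians(11.7);ex=np.array([np.cos(y),np.sin(y),0]);ez=np.array([0,0,1.])
L=25.67;H=115.63
for t in(8,12,16,18):
    a=np.radians(t);q=p+ex*(L*np.cos(a)-H*np.sin(a)-L)+ez*(L*np.sin(a)+H*np.cos(a)-H+3)
    print(t,rel(q,11.7,t))
```

```text
[-0.62419937 -0.51678308 -2.45062328] [-0.09022615  0.19016404 -0.02214487] 11.526256276671065
8 [ 0.0082  0.001  -0.0115 -0.0005  0.0019  0.0007]
12 [-0.0325  0.001  -0.019  -0.0005  0.0463  0.0007]
16 [-0.0736  0.001  -0.0235 -0.0005  0.0907  0.0006]
18 [-0.0942  0.0009 -0.0247 -0.0005  0.113   0.0006]
```

>>> carry_out(motion=[[-0.012, 0.001, -0.016, 0, 0.024, 0, -1], [-0.033, 0.001, -0.019, 0, 0.046, 0, -1], [-0.053, 0.001, -0.021, 0, 0.068, 0, -1], [-0.074, 0.001, -0.023, 0, 0.091, 0, -1], [-0.094, 0.001, -0.025, 0, 0.113, 0, -1]])

```text
clock: 4.95
tool_pos: [575.9, -19.5, 126.9]
tcp_rot: [-0.016, 0.982, 0.101, 0.155]
force: [-0.5, -0.2, -2.2]
finger_gap: 11.8
gripper_force: 45.0
```

>>> carry_out(motion=[[0, 0, 0, 0, 0, 0, -1], [0, 0, 0, 0, 0, 0, -1]])

```text
clock: 5.2
tool_pos: [576.7, -19.6, 127.8]
tcp_rot: [-0.016, 0.982, 0.101, 0.156]
force: [0.5, 0.1, -1.9]
finger_gap: 11.8
gripper_force: 45.0
```

Run:
```python
from h import *
cap('wrist','w3')
a=cap('scene','s3')['frame'][140:320,90:280,::-1]
b=cv2.imread('pics/w3.png')
cv2.imwrite('pics/c3.png',np.hstack([cv2.resize(a,(399,378),interpolation=2),cv2.resize(b,(400,378))]))
p=np.array([612.25,-12.14,121.63]);y=np.radians(11.7);ex=np.array([np.cos(y),np.sin(y),0]);ez=np.array([0,0,1.])
L=25.67;H=115.63;a=np.radians(18);q=p+ex*(L*np.cos(a)-H*np.sin(a)-L)+ez*(L*np.sin(a)+H*np.cos(a)-H+3)
print(rel(q,11.7,18))
```

```text
[-0.0068 -0.0004  0.0043 -0.0004 -0.0004  0.0008]
```

View pics/c3.png

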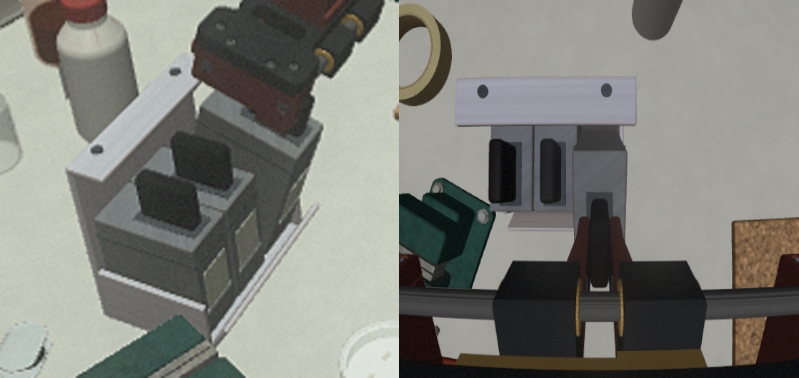

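The case is tipped about 18°. In the right-hand view its top rear edge (row 150) is clear of the roof lip edge (row 126), and both low cases are still standing. I'll draw it out along its own length.

>>> carry_out(motion=[[0, 0, -0.08, 0, 0, 0, -1], [0, 0, -0.2, 0, 0, 0, -1], [0, 0, -0.35, 0, 0, 0, -1], [0, 0, -0.52, 0, 0, 0, -1], [0, 0, -0.7, 0, 0, 0, -1]])

```text
clock: 5.92
tool_pos: [533.8, -28.5, 263.8]
tcp_rot: [-0.016, 0.982, 0.101, 0.157]
force: [-0.2, 0.4, -2.3]
finger_gap: 11.8
gripper_force: 45.0
```

Run:
```python
from h import *
o=manip.get_obs();print(o['tool_pos'],o['force'],o['joint_pos'])
# goal: mat centre ~(541.8,-264.5); tool in case frame x ~ -12
y=np.radians(12.5);q=np.array([541.8,-264.5])-12*np.array([np.cos(y),np.sin(y)])
print(q,rel([q[0],q[1],265],12.5,0))
```

```text
[533.82393083 -28.4727607  263.80723471] [-0.18704684  0.44876207 -2.26215767] [-0.19682124 -0.35851749  1.59864306  0.12195191  1.60827703  1.19087938]
[ 530.08444791 -267.09727537] [-0.2472  1.1642 -0.0867  0.0015 -0.2015 -0.0079]
```

>>> carry_out(motion=[[0, 0.2, -0.04, 0, 0, 0, -1], [-0.03, 0.45, -0.06, 0, 0, 0, -1], [-0.08, 0.7, -0.07, 0, -0.04, 0, -1], [-0.15, 0.9, -0.08, 0, -0.1, 0, -1], [-0.22, 1.0, -0.087, 0.001, -0.18, -0.006, -1]])

```text
clock: 6.55
tool_pos: [528.2, -236.5, 266.0]
tcp_rot: [-0.001, 0.994, 0.106, 0.015]
force: [0.2, 0.4, -2.5]
finger_gap: 11.8
gripper_force: 45.0
```

>>> carry_out(motion=[[0, 0.08, 0, 0, -0.01, -0.001, -1], [0, 0.16, 0, 0, -0.021, -0.002, -1], [0, 0.16, 0, 0, -0.021, -0.002, -1], [0, 0.16, 0, 0, -0.021, -0.002, -1]])

```text
clock: 7.05
tool_pos: [535.8, -264.7, 265.1]
tcp_rot: [0.0, 0.994, 0.109, 0.001]
force: [-0.1, -0.3, -2.7]
finger_gap: 11.9
gripper_force: 45.0
```

Run:
```python
from h import *
o=manip.get_obs();print(o['tool_pos'],o['force'])
print(rel([530.1,-267.1,132],12.5,0))
cap('wrist','w4');a=cap('scene','s4')['frame'][:,:,::-1][60:340,90:430]
b=cv2.imread('pics/w4.png')
cv2.imwrite('pics/c4.png',np.hstack([cv2.resize(a,(400,330)),cv2.resize(b,(400,330))]))
```

```text
[ 535.823672   -264.741666    265.12781017] [-0.13589303 -0.29502752 -2.74954284]
[-3.120e-02  5.100e-03  6.656e-01  2.000e-04 -7.000e-04  1.000e-04]
```

View pics/c4.png

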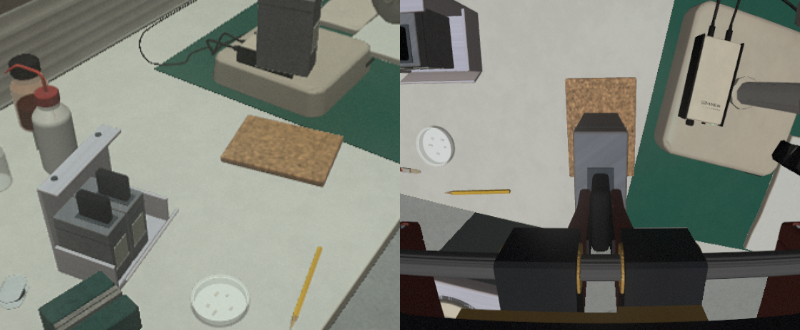

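The case hangs upright over the mat, and the two low cases still stand in the rack. I'll lower it.

>>> carry_out(motion=[[-0.031, 0.005, 0.15, 0, 0, 0, -1], [-0.031, 0.005, 0.35, 0, 0, 0, -1], [-0.031, 0.005, 0.53, 0, 0, 0, -1], [-0.031, 0.005, 0.65, 0, 0, 0, -1], [-0.031, 0.005, 0.65, 0, 0, 0, -1]])

```text
clock: 7.78
tool_pos: [528.7, -266.4, 132.2]
tcp_rot: [-0.001, 0.994, 0.109, -0.002]
force: [0.2, 0.5, -1.5]
finger_gap: 11.6
gripper_force: 45.0
```

>>> carry_out(motion=[[0, 0, 0, 0, 0, 0, -1], [0, 0, 0, 0, 0, 0, -1]])

```text
clock: 8.02
tool_pos: [530.7, -267.8, 136.5]
tcp_rot: [0.001, 0.994, 0.109, 0.001]
force: [-0.8, 0.6, -2.6]
finger_gap: 12.2
gripper_force: 45.0
```

Run:
```python
from h import *
o=manip.get_obs();print(o['tool_pos'],o['force'])
print(rel([530.1,-267.1,127.5],12.5,0))
c=cap('top','t5');cap('scene','s5')
a=c['frame'][150:290,290:430,::-1];b=cv2.imread('pics/s5.png')[100:260,220:440]
cv2.imwrite('pics/c5.png',np.hstack([cv2.resize(a,(350,350),interpolation=2),cv2.resize(b,(450,350),interpolation=2)]))
```

```text
[ 530.6543362  -267.80408619  136.5159762 ] [-0.76010253  0.56495607 -2.57450115]
[-0.0021 -0.0041  0.0451  0.0015 -0.0015  0.    ]
```

View pics/c5.png

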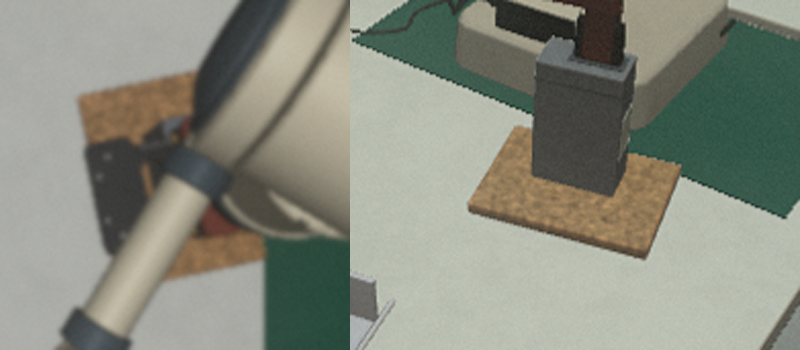

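The case is just above the mat, roughly central. I'll set it down gently.

>>> carry_out(motion=[[0, -0.004, 0.01, 0, 0, 0, -1], [0, -0.004, 0.02, 0, 0, 0, -1], [0, -0.004, 0.03, 0, 0, 0, -1], [0, -0.004, 0.036, 0, 0, 0, -1], [0, -0.004, 0.036, 0, 0, 0, -1]])

```text
clock: 8.75
tool_pos: [529.8, -266.8, 127.7]
tcp_rot: [0.0, 0.994, 0.109, 0.0]
force: [-2.0, -0.7, 2.5]
finger_gap: 11.5
gripper_force: 45.0
```

>>> carry_out(motion=[[0, 0, 0, 0, 0, 0, -1], [0, 0, 0.004, 0, 0, 0, -1], [0, 0, 0.008, 0, 0, 0, -1], [0, 0, 0.008, 0, 0, 0, -1]])

```text
clock: 9.25
tool_pos: [529.8, -266.9, 127.7]
tcp_rot: [0.001, 0.994, 0.109, 0.001]
force: [-3.6, 0.9, 9.3]
finger_gap: 11.9
gripper_force: 45.0
```

>>> carry_out(motion=[[0, 0, -0.006, 0, 0, 0, -1], [0, 0, -0.006, 0, 0, 0, -0.6], [0, 0, -0.006, 0, 0, 0, -0.4], [0, 0, -0.006, 0, 0, 0, -0.3], [0, 0, -0.006, 0, 0, 0, -0.3]])

```text
clock: 9.88
tool_pos: [529.8, -266.7, 126.5]
tcp_rot: [-0.0, 0.994, 0.109, -0.0]
force: [-0.1, 0.3, 0.1]
finger_gap: 31.0
gripper_force: 0.0
```

>>> carry_out(motion=[[0, 0, -0.03, 0, 0, 0, -0.3], [0, 0, -0.1, 0, 0, 0, -0.3], [0, 0, -0.3, 0, 0, 0, -0.3], [0, 0, -0.5, 0, 0, 0, -0.3], [0, 0, -0.7, 0, 0, 0, -0.3]])

```text
clock: 10.5
tool_pos: [529.7, -266.7, 269.5]
tcp_rot: [0.001, 0.994, 0.109, 0.001]
force: [-0.1, -0.5, 0.8]
finger_gap: 30.8
gripper_force: 0.0
```

>>> carry_out(motion=[[-0.2, 0, 0, 0, 0, 0, -0.3], [-0.45, 0, 0, 0, 0, 0, -0.3], [-0.6, 0, 0, 0, 0, 0, -0.3], [-0.6, 0, 0, 0, 0, 0, -0.3], [-0.6, 0, 0, 0, 0, 0, -0.3]])

```text
clock: 11.12
tool_pos: [413.1, -292.6, 267.5]
tcp_rot: [0.0, 0.994, 0.109, 0.001]
force: [0.1, 0.1, 0.6]
finger_gap: 30.7
gripper_force: 0.0
```

Run:
```python
from h import *
c=cap('wrist','w6');s=cap('scene','s6')
X=cloud(c);z=X[...,2]
m=(abs(z-122)<5)&(abs(X[...,0]-545)<80)&(abs(X[...,1]+265)<60)
P=X[m];r=cv2.minAreaRect(P[:,:2].astype(np.float32));print('top',r,len(P),np.median(P[:,2]))
cv2.imwrite('pics/c6.png',np.hstack([cv2.resize(c['frame'],(400,330)),cv2.resize(s['frame'][60:340,90:430],(400,330))])[...,::-1])
```

```text
top ((539.4306030273438, -265.109619140625), (71.17137145996094, 40.54469680786133), 12.680079460144043) 3242 123.13526826453159
```

View pics/c6.png

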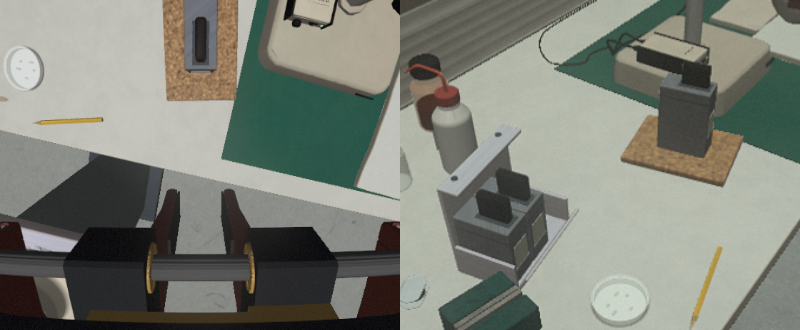

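The case stands upright within about 2 mm of the mat centre. The low cases are still in the rack and the robot is clear of everything, so I'll hand in.

```bash
python3 -c "
from station import manip
print(manip.close_job())"
```

```text
the job is handed in; nothing more can be done
None
```

The tall case was tipped out from under the roof lip, drawn from the rack and stood upright about 2 mm from the mat's centre, the two low cases are still standing in the rack, and the job was handed in with about 11 s on the robot clock.

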